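# Throw the interlocked lever of a board test press

### The job

Engage the board test press: lift the lockout collar on its lever, push the leaning lever up over the raised part of the gate, and let the collar drop fully home in the far notch so the lever is locked there. Then let go, and leave the other things on the bench where they are.

Things in the scene. Friction and masses are not known exactly. Their poses are not given: they have to be found in the camera images.
- press: Board test press fixed to the table: aluminium base plate 360 x 340 x 12 mm, lever on its -x side, clear probe plate over a board on its +x side. Origin on the table under the lever's pivot; the plate spans x -130 to +230, y +-170 mm here; z up, x away from the lever side, y along the pivot axis. Bearing cheeks at y = +-31 mm reach z = 74 mm.
- beam (a point): Centre of the portal beam that crosses over the pivot: 40 mm deep (x), 332 mm wide (y), 40 mm tall, its underside 255 mm above the table, on posts 22 mm wide at y = +-155 mm. It leaves no room for a gripper body standing upright over the lever: the tool must lean with the lever.
- pivot (a point): The lever's pivot point, 60 mm above the table; axes as the press. The lever turns about its y axis. Distances 'from the pivot' below are measured along the lever.
- lever (a joint): Angle of the lever, rad. At 0 it leans 0.87 rad (50 deg) from vertical towards the press's -x (to the robot's left, give or take 20 deg); it grows as the lever is pushed up towards +x: lean = 0.87 - value. Limits -0.02, 0.60. Stiff, needs about 3 N at the collar plus its weight, stays where left. It is a steel rod 10 mm dia. It also lowers the probe plate, 30 mm per rad.
- collar (a joint): Lift of the lockout collar along the lever, m: 0 fully down, 0.016 at its upper stop. A spring presses it down with 3.4 N at the bottom, 5.3 N at the top, plus its weight of about 1 N. Fixed under it, a square cross key (8 x 8 mm, 24 mm long, along the pivot axis, centre 83 mm from the pivot when down) runs in the gate.
- collar_mid (a point): Centre of the collar, a ribbed bare-metal sleeve 32 mm dia, 32 mm long around the lever rod; z along the lever outward from the pivot, y along the pivot axis. 117 mm from the pivot when down; the gap between the gripped sleeve and the lever's cap closes as it lifts. Nothing stands beside the sleeve within 60 mm.
- gate (a point): Top middle of the gate's raised land when the gate is at its middle setting: two steel sector plates, outer faces 24 mm apart, below the collar. From -x to +x: near slot, raised land (top 90 mm from the pivot), far notch, raised land again (same height, past the lever's limit). The key clears the land with the collar lifted 11 mm or more.
- notch (a point): The far notch at the gate's middle setting, at the height of the key. Then the key is blocked by the land at lever = 0.12, drops into the notch at lever = 0.395 to 0.435; nothing stops a lifted key there, so it can overshoot. The gate's real setting is not reported: it shifts these angles together by up to 0.09 rad either way.
- lever_end (a point): Top of the lever's black end cap (22 mm dia, 10 mm thick), 160 mm from the pivot.
- can: small upright bare-metal capacitor can, 18 mm dia, 22 mm tall, standing on the press's base plate beside the lever, on its far side; bystander. Origin at the centre of its underside.
- standoff: small upright brass stud, 12 mm dia, 28 mm tall, standing on the base plate beside the lever, on the robot's side; bystander. Origin at the centre of its underside.
- drive: flat grey disc-drive chassis, 146 x 190 x 46 mm, on the table on the lever's side of the press; bystander. Origin at the centre of its underside.
- loose_board: loose brown circuit board with components, 110 x 150 x 19 mm, on the table at the back (+x) of the press; bystander. Origin at the centre of its underside.
- motor: dark round spindle motor, 90 mm dia, 45 mm tall, on the table on the lever's side of the press; bystander. Origin at the centre of its underside.
- driver: screwdriver about 170 mm long lying on the table on the lever's side of the press, near the robot; bystander. Origin at the underside, at its middle.
- screw_tray: open grey tray with four compartments, 90 x 120 x 25 mm, on the table at the back (+x) of the press; bystander. Origin at the centre of its underside.

How it is judged (in metres and radians):
On the way, in this order (a step that is already met when the one before it is completed fails the run):
1. the collar is lifted clear of the gate (9 mm or more) while the lever is still at the near slot (value of joint collar above 0.009 m and value of joint lever below 0.23 rad), for 0.1 s.
2. the lever has been pushed over the raised land (value of joint lever above 0.27 rad), for 0.1 s.
At the end, for the whole second after the job is handed in: The lever stands in the far notch (joint lever between 0.28 and 0.58 rad) at rest, with the collar fully down (within 2 mm of its lowest position), and is released (value of joint lever between 0.28 and 0.58 rad and value of joint collar below 0.002 m and velocity of joint lever between -0.05 and 0.05 rad/s); the robot touches nothing.
It fails at once if a bystander was moved more than 30 mm (distance of any of can, standoff, drive, loose_board, motor, driver, screw_tray from where it was at the start of the episode above 0.03 m).
It also fails if it takes over 40 s, if anything falls off the work surface, if the arm or the gripper's body presses on something with over 40 N, if the wrist force passes 120 N, or if a joint passes its speed limit or range.

### The arm

A 6-joint arm with a two-finger parallel gripper is mounted at the origin on the work surface. World frame = base frame: x ahead of the robot, y to its left, z up, the work surface at z = 0. Lengths are in mm, angles in rad, forces in N, time in s.
With the tool pointing down it reaches from about 300 to 775 mm from the base axis. Payload 14.6 kg.
Tool frame: the origin (TCP) lies at the very end of the fingers, on their centre line; the grasp point (between the pads) lies 19 mm behind it; z points along the fingers, y is the direction in which the jaws open and shut (so a half turn about z gives the same grasp; the last joint's range is limited). The gripper opens to 94 mm and grips with 3 to 60 N. Pads are 16 mm wide; open, the fingers measure 119 mm over their backs; the gripper's body (75 mm by 177 mm) begins 78 mm behind the grasp point.
Start: joints at [-0.067, 0.3, 1.521, -0, 1.321, -0.067], TCP at [549.99, -0.002, 205.446] pointing down, gripper open.
Joint ranges: [-3.03, 3.03], [-0.79, 2.21], [0.23, 2.52], [-1.04, 4.18], [0, 3.07], [-2.55, 2.55]. Speed limits (rad/s): [2.22, 2.22, 2.57, 3.14, 3.14, 3.14].

### API

Orientations are given as [roll, pitch, yaw] about the fixed x, y, z axes, in that order (R = Rz(yaw) Ry(pitch) Rx(roll)).
In Python, from cell import manip gives the robot as it stands.
- The arm moves only by the shell command python3 -m inch 'ROWS' [FORCE]. ROWS is a JSON object of lists of equal length, an entry for each row: "grip": the opening, from -1 (shut) to 1 (fully open), so that 0 is half open; "travel": the shift along the world's x, y, z in cm, a list of three; "turn": the turn, a rotation vector about the world's x, y, z in degrees, a list of three. A call has 1 to 10 rows; each row is the pose to reach, as a shift and turn from the pose measured when the call began; what a row does not reach only later rows make up. A row lasts 1/8 s, in which the tool goes at most 62.5 mm and 10.7 degrees, less where a joint would pass 70% of its speed; a pose out of reach is approached as far as the arm can. A call with a gripper value outside its range is refused whole. The fingers move at their own pace and stop on an object; FORCE is the grip in N (left out, the last holds). Time passes only in rows, so rows that repeat a pose let the fingers close. It gives the time, the measured TCP pose, the force and the opening at its end, in the units of the state.
- manip.read_state(): the state, without advancing time (a new reading comes with each control period).
- manip.camera(name): name is "scene" or "side" or "wrist"; returns (picture, depth): 420x560x3 uint8, red, green, blue; 420x560 float32, mm along the optical axis (not along the pixel's ray), 0 where there is no reading.
- manip.calibration(name): a dict with "fx", "fy", "cx", "cy" (pixels), "world_from_camera" (4x4, takes a point from camera to world coordinates). Camera axes: x right, y up, looking along -z (the intrinsics and any distortion apply to the point x, -y, -z); pixel columns grow to the right and rows downward; lengths in mm; the calibration is good to about 2 mm. A picture is of the moment at which its call begins: read the wrist's pose just before it. calibration takes no time and is no camera call; for the wrist camera it gives the pose at the moment of the call.
- manip.sign_off(): hands the job in, once; it reports no verdict.
Trained networks look in the newest picture that a camera, given by its name, has taken for a name from the list of things; names that differ only in an ending like _2 or _b are one class to them, and where a whole thing is asked for, a point or a joint stands for the part that bears it (a point fixed in the world has none). Each returns a list of dicts, best first, with "p" (0 to 1); they miss things now and then, are a little off and sometimes report something else, mostly with a low value. They report only what shows in the picture. A call takes as long as a camera call.
- manip.look_for(camera, label): "bbox" ([left, top, right, bottom] in pixels, round what is visible of it).
The state is a dict: "clock": time; "joints": joint angles; "qd": joint speeds; "effort": joint torques, N m; "eef_pos": TCP position; "eef_rot": TCP orientation; "wrist_force": force on the tool from outside, world axes, zero at the start; "moment": the same for the moment, N m; "finger_gap": finger opening in mm.
Only numpy, scipy, OpenCV 4.12 (cv2) and the standard library are available. Lean on these libraries where they do the work, as an engineer would, in place of code of your own. Each camera call takes 0.05 s, during which the arm holds its last target.

## Working session

There is one attempt and no reset: what is moved stays moved. The work goes in short steps, Python scripts to look and compute and a shell command to move; the robot and the scene stay as the last step left them, time stands still between calls to the robot, and variables do not carry over. Pictures are saved under pics/ and viewed, and the job is handed in when it is done.

```bash
ls; mkdir -p pics; python3 - <<'E'
from cell import manip
import cv2,numpy as np
s=manip.read_state();print(s)
for c in ["scene","side","wrist"]:
    p,d=manip.camera(c)
    cv2.imwrite(f"pics/{c}0.png",p[:,:,::-1]);np.save(f"pics/{c}0.npy",d)
    k=manip.calibration(c);print(c,k)
    for l in ["press","lever","collar","lever_end","can","standoff","gate"]:
        try: print(l,[(r['bbox'],round(r['p'],2)) for r in manip.look_for(c,l)[:2]])
        except Exception as e: print(l,e)
E
```

```text
pics
{'clock': 0.0, 'joints': array([-6.65855701e-02,  3.00499187e-01,  1.52157280e+00,  5.28028163e-06,
        1.32067433e+00, -6.66110005e-02]), 'qd': array([-0.00063567,  0.00053837, -0.00031985, -0.00048065,  0.00113702,
        0.00036519]), 'effort': array([-1.53750298e-03, -5.31805658e+01, -3.52735734e+01,  7.07558286e-02,
        2.43994006e-02, -4.79655944e-05]), 'eef_pos': array([5.49746880e+02, 2.32698122e-02, 2.04874422e+02]), 'eef_rot': array([-3.14044190e+00, -8.18923321e-05,  1.57082040e+00]), 'wrist_force': array([-0.79229206, -0.00757867, -0.26214668]), 'moment': array([0.05902652, 0.01311991, 0.01739897]), 'finger_gap': 93.97100281221324}
scene {'fx': 478.2604064640277, 'fy': 478.2604064640277, 'cx': 274.7943914913668, 'cy': 204.31342532838767, 'world_from_camera': array([[-7.14530508e-01, -5.36366758e-01,  4.49173524e-01,
         9.80382842e+02],
       [ 6.99599357e-01, -5.45396886e-01,  4.61630780e-01,
         4.31482117e+02],
       [-2.62556367e-03,  6.44090784e-01,  7.64944553e-01,
         9.40885441e+02],
       [ 0.00000000e+00,  0.00000000e+00,  0.00000
[... 1240 characters left out ...]
90e-06, -1.54411685e-05,
         5.49462008e+02],
       [ 1.21947418e-05,  9.67787264e-01,  2.51769363e-01,
         7.24256852e+01],
       [ 1.27826709e-05, -2.51769363e-01,  9.67787264e-01,
         3.85275233e+02],
       [ 0.00000000e+00,  0.00000000e+00,  0.00000000e+00,
         1.00000000e+00]])}
press [([110.5, 116.7, 485.6, 392.5], 0.85)]
lever [([202.5, 180.9, 262.7, 267.7], 0.73)]
collar [([211.8, 197.0, 264.1, 249.8], 0.88)]
lever_end [([205.0, 183.3, 261.3, 266.9], 0.75)]
can [([209.9, 194.8, 263.4, 249.9], 0.6), ([333.2, 168.0, 355.1, 182.5], 0.49)]
standoff [([148.5, 193.8, 169.8, 211.3], 0.73), ([164.1, 0.0, 368.7, 127.9], 0.17)]
gate [([112.7, 114.1, 483.3, 391.4], 0.88)]
```

View pics/scene0.png

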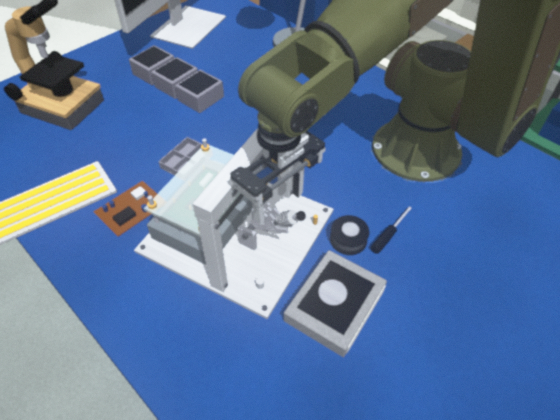

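View pics/side0.png

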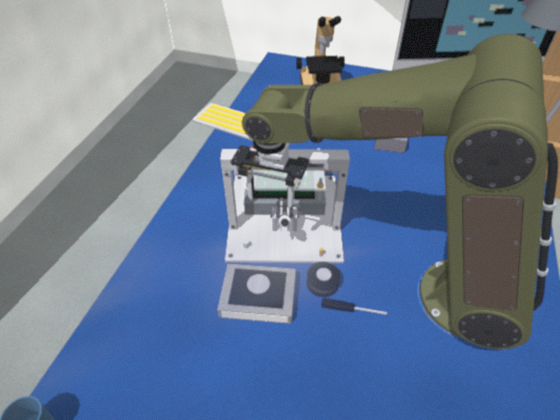

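View pics/wrist0.png

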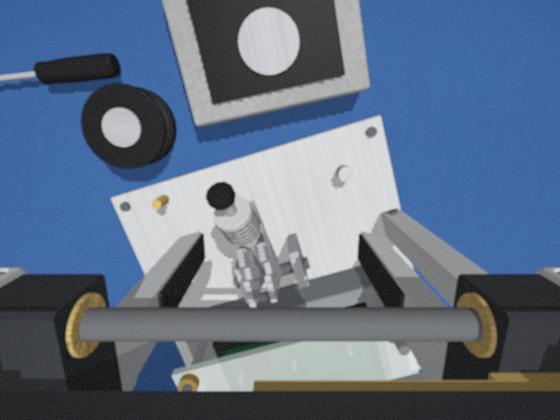

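Wrist view: cap at about (221,195), ribbed collar (240,228), gate around (258,280), standoff (159,203), can (344,175). The plate's lever-side corners are near (112,198) and (380,116), so the press is yawed by about -73°. Next I'll measure these.

```bash
cat > h.py <<'E'
import numpy as np
def ray(k,u,v):
    T=k['world_from_camera'];d=np.array([(u-k['cx'])/k['fx'],-(v-k['cy'])/k['fy'],-1.0])
    return T[:3,3],T[:3,:3]@d
def atz(k,u,v,z):
    o,d=ray(k,u,v);return o+d*(z-o[2])/d[2]
def atd(k,u,v,dep):
    o,d=ray(k,u,v);return o+d*dep
E
python3 - <<'E'
from cell import manip
from h import *
import cv2
k=manip.calibration('wrist');d=np.load('pics/wrist0.npy')
im=cv2.imread('pics/wrist0.png')
for u,v in [(112,198),(380,116),(125,206),(371,132)]:
    print(u,v,atz(k,u,v,12).round(1), atd(k,u,v,d[v+3,u]).round(1))
v,u=np.mgrid[175:275,195:275]
P=np.array([atd(k,a,b,d[b,a]) for a,b in zip(u.ravel(),v.ravel())])
np.save('pics/P.npy',P)
Z=P[:,2].reshape(v.shape)
print(Z[::6,::5].round(0).astype(int))
cv2.imwrite('pics/crop0.png',cv2.resize(im[150:310,130:370],None,fx=3,fy=3,interpolation=cv2.INTER_CUBIC))
E
```

```text
112 198 [341.6 -16.8  12. ] [342.  -16.6  12.6]
380 116 [663.7  80.4  12. ] [664.3  80.4   9.8]
125 206 [356.4 -26.9  12. ] [358.2 -26.   15.6]
371 132 [654.6  62.4  12. ] [653.8  62.5  15. ]
[[385  13  13  13  14  13  11  12  12  12  12  13  12  12  13  13]
 [ 13  12  12  14  13  11  12  12  14  13  12  12  12  12  14  13]
 [ 13  12  13 160 160 161 163 163  12  14  14  13  13  13  12  12]
 [ 11  12  13 165 164 167 166 168 161  13  12  11  12  13  13  12]
 [ 13  13  12 168 170 169 171 168 140 140 141  13  13  13  12  12]
 [ 13  13  13 168 171 171 169 166 144 145 146 141  12  13  12  13]
 [ 12  13  14  14 144 146 155 156 150 148 151 149 106  12  14  13]
 [ 11  13  14  13 149 149 150 151 153 154 156 148 138  11  13  13]
 [ 12  13  13  12 152 154 155 155 158 158 154 149 141 100  13  14]
 [ 12  13  13  12  12 154 157 158 158 155 152 147 141 130  14  13]
 [213 207  13  14  13  12 150 152 153 150 148 144 139 119  95  13]
 [219 214  13  13  13  13  12 140 145 145 143 140 122 118 107  12]
 [225 215  13  12  12  13  13  13  14 117 112 114 112 129 117  88]
 [228 218  12  13  13  13  14  13  14 128 120  99 106 133 128 101]
 [227 218  12  14  14  14  14  13  13 132 127 103  88 134 136 111]
 [228 218  13  12  13  12  12  12  64 136 135 110  96  74 126 123]
 [230  12  13  12  13  13  12  15  75  75 127 124 105  83  68 129]]
```

View pics/crop0.png

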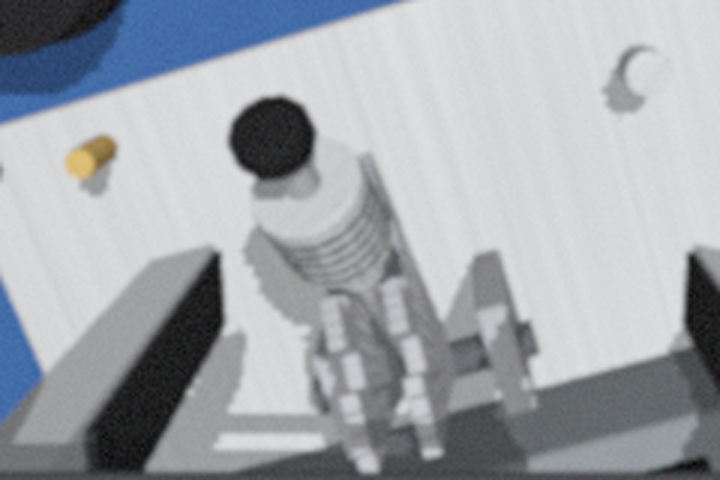

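```bash
python3 - <<'E'
from cell import manip
from h import *
import cv2
k=manip.calibration('wrist');im=cv2.imread('pics/wrist0.png').astype(int)
# edge fit: blue-> white transition per column
pts=[]
for u in list(range(185,375,3)):
    v0=198+(u-112)*(116-198)/268
    r=np.arange(int(v0)-9,int(v0)+10); sat=im[r,u,0]-im[r,u,2]
    i=np.where((sat[:-1]>35)&(sat[1:]<=35))[0]
    if len(i): pts.append(atz(k,u,r[i[-1]]+.5,12)[:2])
pts=np.array(pts);c=pts.mean(0);U,S,V=np.linalg.svd(pts-c)
for _ in range(3):
    res=(pts-c)@V[1]; pts=pts[abs(res)<3];c=pts.mean(0);U,S,V=np.linalg.svd(pts-c)
e=V[0]*np.sign(V[0][0]);print(len(pts),'edge dir',e,np.degrees(np.arctan2(e[1],e[0])),S[1]/len(pts)**.5)
# holes and corners along e
for u,v in [(112,198),(380,116)]: print((atz(k,u,v,12)[:2]-c)@e)
P=np.load('pics/P.npy'); g=im[175:275,195:275].sum(2).ravel()
m=(g<150)&(P[:,2]>150)&(P[:,2]<185)
C=P[m];print('cap',m.sum(),C.mean(0),C.min(0),C.max(0))
yp=e;xp=np.array([e[1],-e[0]])
for s in [((atz(k,112,198,12)+atz(k,380,116,12))/2)[:2]]:
    t=c+e*((s-c)@e); piv=t+130*xp; print('piv',piv)
rel=C.mean(0)[:2]-piv; print('cap rel press',rel@xp,rel@yp)
E
```

```text
64 edge dir [0.95715797 0.28956627] 16.831991249550214 0.3210695949661084
-215.08800158140414
121.27601899418941
cap 514 [506.04056678  22.02740519 166.86050139] [496.46393445  13.1047808  158.49775104] [514.8521789   29.98940935 172.83602225]
piv [539.70129972 -90.6456252 ]
cap rel press -117.59290167453452 0.40767086494317084
```

```bash
cat >> h.py <<'E'
from scipy.spatial.transform import Rotation as Ro
yp=np.array([.95716,.28957,0]);xp=np.array([.28957,-.95716,0]);zz=np.array([0,0,1.])
piv=np.array([540.1,-90.5,60.])
def lv(lean): return -np.sin(lean)*xp+np.cos(lean)*zz
def tgt(lean,r,tool=None,piv=piv):
    t=lean if tool is None else tool
    z=-lv(t);R=np.column_stack([np.cross(yp,z),yp,z]);return piv+r*lv(lean),R
def delta(s,lean,r,tool=None):
    p,R=tgt(lean,r,tool);R0=Ro.from_euler('xyz',s['eef_rot'])
    return ((p-s['eef_pos'])/10).round(2),np.degrees((Ro.from_matrix(R)*R0.inv()).as_rotvec()).round(2)
E
python3 - <<'E'
from cell import manip
from h import *
s=manip.read_state()
for r in [230,190,100]: print(r,delta(s,np.radians(50),r))
E
```

```text
230 (array([-6.09,  7.81,  0.24]), array([-49.63,  -7.35,  15.75]))
190 (array([-5.2 ,  4.88, -2.33]), array([-49.63,  -7.35,  15.75]))
100 (array([-3.21, -1.72, -8.12]), array([-49.63,  -7.35,  15.75]))
```

```bash
python3 -m inch '{"grip":[1,1,1,1,1,1,1],"travel":[[-1,2,2],[-2,4,3],[-3,6,3],[-4,7.8,2],[-5,7.8,1],[-6.1,7.8,0.3],[-6.1,7.8,0.24]],"turn":[[-9,-1.3,2.8],[-18,-2.6,5.6],[-27,-4,8.5],[-36,-5.3,11.3],[-45,-6.6,14.1],[-49.6,-7.35,15.75],[-49.6,-7.35,15.75]]}' 
python3 - <<'E'
from cell import manip
from h import *
import cv2
s=manip.read_state();print(s['clock'],s['joints'].round(2),s['eef_pos'].round(1),s['wrist_force'].round(1))
for r in [230,100]: print(r,delta(s,np.radians(50),r))
for c in ['wrist','scene']:
    p,d=manip.camera(c);cv2.imwrite(f"pics/{c}1.png",p[:,:,::-1]);np.save(f"pics/{c}1.npy",d)
k=manip.calibration('wrist');np.save('pics/k1.npy',k,allow_pickle=True)
E
```

```text
clock: 2.08
eef_pos: [488.3, 78.6, 206.9]
eef_rot: [-3.138, 0.872, 1.869]
wrist_force: [-0.1, -1.0, 0.5]
finger_gap: 93.9
2.075 [ 0.5   0.31  1.74 -0.86  1.41  0.5 ] [488.3  78.6 206.9] [-0.1 -1.   0.5]
230 (array([ 0.08, -0.05,  0.1 ]), array([ 0.  , -0.14, -0.1 ]))
100 (array([ 2.96, -9.58, -8.26]), array([ 0.  , -0.14, -0.1 ]))
```

View pics/wrist1.png

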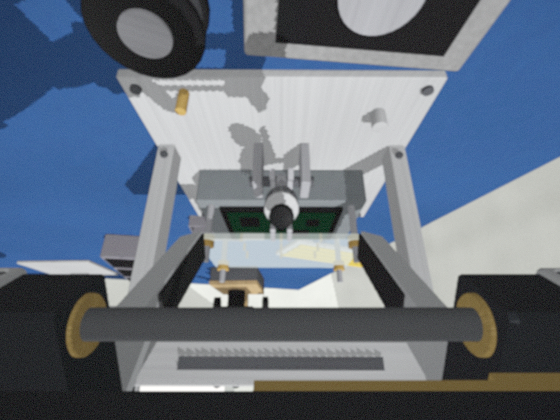

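View pics/scene1.png

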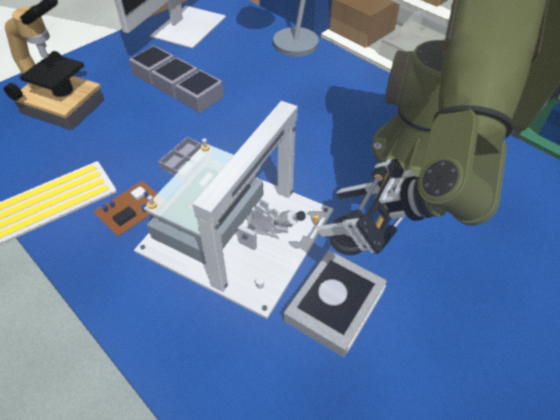

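The wrist view shows the cap at (282,216), centred between the fingers, and the symmetric plate confirms the yaw. In the scene view the beam is clear. Next I'll check the cap in 3D.

```bash
python3 - <<'E'
from cell import manip
from h import *
import cv2
k=manip.calibration('wrist');d=np.load('pics/wrist1.npy');im=cv2.imread('pics/wrist1.png').astype(int)
v,u=np.mgrid[180:235,260:305];v=v.ravel();u=u.ravel()
P=np.array([atd(k,a,b,d[b,a]) for a,b in zip(u,v)])
Q=np.column_stack([(P-piv)@xp,(P-piv)@yp,(P-piv)@zz])
L=lv(np.radians(50));r=(P-piv)@L
m=(im[v,u].sum(1)<150)&(r>140)&(r<185)
print(m.sum(),Q[m].mean(0),Q[m].min(0),Q[m].max(0),np.median(r[m]))
m2=(im[v,u].sum(1)>=200)&(r>95)&(r<145);print(m2.sum(),Q[m2].mean(0),Q[m2].min(0),Q[m2].max(0))
a=m&(r>156);print(Q[a].mean(0),np.degrees(np.arctan2(-Q[a].mean(0)[0],Q[a].mean(0)[2])))
E
```

```text
240 [-120.7529428    -2.52042322  105.21913416] [-126.75134374  -10.27768499   96.84276703] [-112.30870954    9.27027276  113.55376192] 160.1516982196393
643 [-101.5607402    -0.56201807   79.93644762] [-110.00321175  -16.96770269   57.70684923] [-83.33308017  15.14706053  96.4625043 ]
[-120.7529428    -2.52042322  105.21913416] 48.93244917848972
```

```bash
python3 -m inch '{"grip":[1,1,1,1,1,1,1],"travel":[[0.4,-1.8,-1.5],[1,-3.6,-3.1],[1.5,-5.2,-4.5],[2,-6.8,-5.9],[2.5,-8.3,-7.2],[2.88,-9.55,-8.25],[2.88,-9.55,-8.25]],"turn":[[0,0,0],[0,0,0],[0,0,0],[0,0,0],[0,0,0],[0,0,0],[0,0,0]]}' 
python3 - <<'E'
from cell import manip
from h import *
import cv2
s=manip.read_state();print(s['clock'],s['joints'].round(2),s['wrist_force'].round(1))
print(delta(s,np.radians(50),100))
p,d=manip.camera('wrist');cv2.imwrite(f"pics/wrist2.png",p[:,:,::-1])
E
```

```text
clock: 3.05
eef_pos: [518.5, -18.4, 125.8]
eef_rot: [3.139, 0.87, 1.86]
wrist_force: [0.3, 0.2, -0.2]
finger_gap: 94.1
3.05 [ 0.3   0.4   1.84 -0.98  1.16  0.55] [ 0.3  0.2 -0.2]
(array([-0.06,  0.12, -0.15]), array([-0.19,  0.03,  0.16]))
```

View pics/wrist2.png

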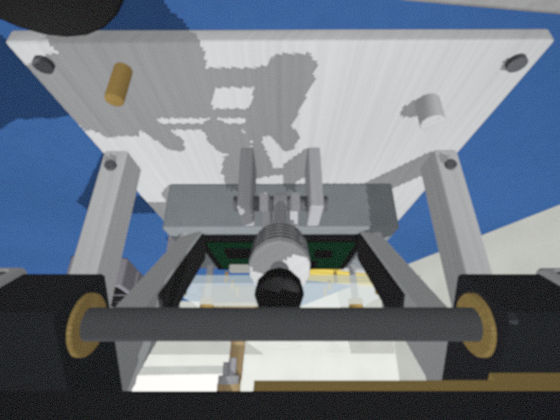

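The collar sits centred between the fingers at about (280,250), so I'll close.

```bash
python3 -m inch '{"grip":[-1,-1,-1,-1,-1,-1,-1,-1],"travel":[[0,0,0],[0,0,0],[0,0,0],[0,0,0],[0,0,0],[0,0,0],[0,0,0],[0,0,0]],"turn":[[0,0,0],[0,0,0],[0,0,0],[0,0,0],[0,0,0],[0,0,0],[0,0,0],[0,0,0]]}' 40
python3 - <<'E'
from cell import manip
from h import *
s=manip.read_state();print(s['clock'],s['wrist_force'].round(1),s['eef_rot'],s['eef_pos'])
L=lv(np.radians(49.5));print('1.4cm lift',(1.4*L).round(2), (s['eef_pos']-piv)@L)
E
```

```text
clock: 4.1
eef_pos: [517.6, -18.1, 126.1]
eef_rot: [3.141, 0.87, 1.861]
wrist_force: [-8.2, 0.8, 3.4]
finger_gap: 31.3
4.1 [-8.2  0.8  3.4] [3.14110584 0.87010715 1.86058657] [517.64418822 -18.05791827 126.10525565]
1.4cm lift [-0.31  1.02  0.91] 100.6020243783432
```

Gripped: the gap is 31.3 mm on a 32 mm sleeve. Now I'll lift along the lever by about 13.5 mm.

```bash
python3 -m inch '{"grip":[-1,-1,-1,-1,-1],"travel":[[-0.08,0.25,0.23],[-0.15,0.5,0.45],[-0.23,0.75,0.67],[-0.3,0.98,0.88],[-0.3,0.98,0.88]],"turn":[[0,0,0],[0,0,0],[0,0,0],[0,0,0],[0,0,0]]}'
python3 - <<'E'
from cell import manip
from h import *
import cv2
s=manip.read_state();print(s['clock'],s['wrist_force'].round(1),s['eef_rot'],s['eef_pos'])
L=lv(np.radians(49.5));print((s['eef_pos']-piv)@L, s['wrist_force']@L,s['wrist_force']@xp)
p,d=manip.camera('wrist');cv2.imwrite(f"pics/wrist3.png",p[:,:,::-1])
E
```

```text
clock: 4.72
eef_pos: [514.5, -8.2, 135.0]
eef_rot: [3.141, 0.87, 1.861]
wrist_force: [-1.0, -6.0, -2.1]
finger_gap: 31.2
4.725 [-1.  -6.  -2.1] [3.14149766 0.87020828 1.86083021] [514.52910111  -8.1975503  134.96916073]
114.22125695517744 -5.519751476277954 5.503343934618999
```

View pics/wrist3.png

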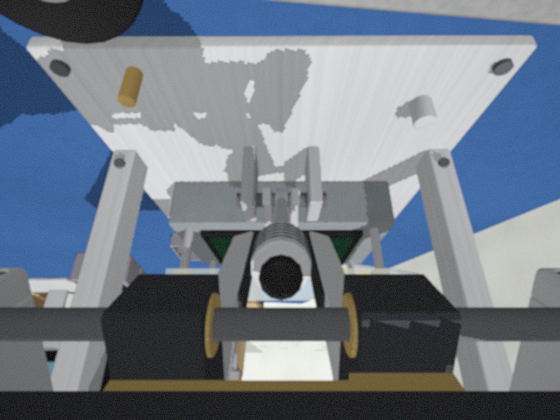

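```bash
cat >> h.py <<'E'
def arc(s,a,dr=0):
    rel=s['eef_pos']-piv; rel=rel*(1+dr/np.linalg.norm(rel))
    p=Ro.from_rotvec(a*yp).apply(rel)+piv
    return ((p-s['eef_pos'])/10).round(2).tolist(), np.degrees(a*yp).round(2).tolist()
def lean(s):
    q=s['eef_pos']-piv; return np.arctan2(-q@xp,q@zz), np.hypot(q@xp,q@zz), np.arctan2(-Ro.from_euler('xyz',s['eef_rot']).as_matrix()[:,2]@-xp*-1, -Ro.from_euler('xyz',s['eef_rot']).as_matrix()[2,2])
E
python3 - <<'E'
from cell import manip
from h import *
s=manip.read_state();print(lean(s),s['joints'].round(2))
for a in [.05,.1,.15,.2,.25,.3]: print(a,*arc(s,a,0.3))
E
```

```text
(np.float64(0.8548155559885317), np.float64(114.12294062225506), np.float64(-0.8702114624231722)) [ 0.32  0.39  1.83 -0.97  1.19  0.54]
0.05 [0.11, -0.35, 0.44] [2.74, 0.83, 0.0]
0.1 [0.22, -0.74, 0.84] [5.48, 1.66, 0.0]
0.15 [0.35, -1.15, 1.23] [8.23, 2.49, 0.0]
0.2 [0.48, -1.57, 1.59] [10.97, 3.32, 0.0]
0.25 [0.61, -2.01, 1.92] [13.71, 4.15, 0.0]
0.3 [0.75, -2.47, 2.24] [16.45, 4.98, 0.0]
```

```bash
python3 -m inch '{"grip":[-1,-1,-1,-1,-1],"travel":[[0.11,-0.35,0.44],[0.22,-0.74,0.84],[0.35,-1.15,1.23],[0.48,-1.57,1.59],[0.48,-1.57,1.59]],"turn":[[2.74,0.83,0],[5.5,1.66,0],[8.2,2.5,0],[11,3.3,0],[11,3.3,0]]}' 
python3 - <<'E'
from cell import manip
from h import *
s=manip.read_state();print(s['wrist_force'].round(1),s['finger_gap']);a,r,t=lean(s);L=lv(a);print(a,r,t,'axial',s['wrist_force']@L,'tang',s['wrist_force']@np.cross(yp,L))
print(s['joints'].round(2))
for a in [.04,.08,.1,.15]: print(a,*arc(s,a))
import cv2
p,d=manip.camera('wrist');cv2.imwrite(f"pics/wrist4.png",p[:,:,::-1])
E
```

```text
clock: 5.4
eef_pos: [519.4, -24.4, 151.1]
eef_rot: [3.141, 0.67, 1.859]
wrist_force: [1.0, -4.2, -3.9]
finger_gap: 31.3
[ 1.  -4.2 -3.9] 31.320355031449353
0.6499990028575773 114.42095707459988 -0.6699564327265435 axial -5.720628311945819 tang 1.0623751674841482
[ 0.21  0.3   1.81 -0.76  1.11  0.3 ]
0.04 [0.11, -0.35, 0.27] [2.19, 0.66, 0.0]
0.08 [0.22, -0.72, 0.52] [4.39, 1.33, 0.0]
0.1 [0.27, -0.9, 0.65] [5.48, 1.66, 0.0]
0.15 [0.42, -1.38, 0.93] [8.23, 2.49, 0.0]
```

View pics/wrist4.png

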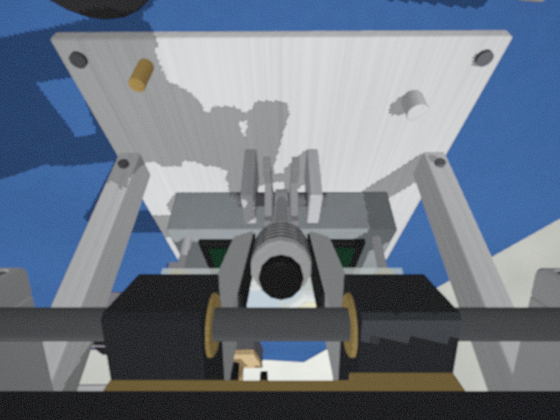

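The lever followed: the cap is still centred at (280,277) between the fingers and the clearance is unchanged. Next I'll go to about 0.29.

```bash
python3 -m inch '{"grip":[-1,-1,-1,-1],"travel":[[0.11,-0.35,0.27],[0.22,-0.72,0.52],[0.25,-0.82,0.59],[0.25,-0.82,0.59]],"turn":[[2.2,0.66,0],[4.4,1.33,0],[5,1.5,0],[5,1.5,0]]}' 
python3 - <<'E'
from cell import manip
from h import *
s=manip.read_state();a,r,t=lean(s);L=lv(a);print(a,r,t,'val',.855-a,'axial',s['wrist_force']@L,'tang',s['wrist_force']@np.cross(yp,L))
print((-.3*L).round(2))
for b in [0,.02,.04,.06]: print(b,*arc(s,b,-3))
E
```

```text
clock: 5.95
eef_pos: [521.7, -32.3, 156.5]
eef_rot: [-3.141, 0.581, 1.861]
wrist_force: [-0.2, -2.2, -6.6]
finger_gap: 31.4
0.5637969364255334 114.14537982904349 -0.5808593616262205 val 0.29120306357446657 axial -6.666726071320202 tang -1.8354611761655437
[ 0.05 -0.15 -0.25]
0 [0.05, -0.15, -0.25] [0.0, 0.0, 0.0]
0.02 [0.1, -0.33, -0.14] [1.1, 0.33, 0.0]
0.04 [0.16, -0.52, -0.02] [2.19, 0.66, 0.0]
0.06 [0.21, -0.7, 0.09] [3.29, 1.0, 0.0]
```

```bash
cat > st.py <<'E'
from cell import manip
from h import *
s=manip.read_state();a,r,t=lean(s);L=lv(a);print('lean',round(a,3),'tool',round(t,3),'r',round(r,1),'val',round(.855-a,3),'valtool',round(.870+t,3),'axial',round(s['wrist_force']@L,1),'tang',round(s['wrist_force']@np.cross(yp,L),1))
for b in [0,.01,.02,.04,.06]: print(b,*arc(s,b,0), arc(s,b,-1)[0])
E
python3 -m inch '{"grip":[-1,-1,-1],"travel":[[0.02,-0.08,-0.13],[0.05,-0.16,-0.26],[0.05,-0.16,-0.26]],"turn":[[0,0,0],[0,0,0],[0,0,0]]}';python3 st.py
```

```text
clock: 6.32
eef_pos: [522.2, -33.6, 154.4]
eef_rot: [-3.141, 0.581, 1.861]
wrist_force: [-5.8, 1.8, 4.4]
finger_gap: 31.1
lean 0.564 tool -0.581 r 111.7 val 0.291 valtool 0.289 axial 5.5 tang -0.5
0 [0.0, 0.0, 0.0] [0.0, 0.0, 0.0] [0.02, -0.05, -0.08]
0.01 [0.03, -0.09, 0.06] [0.55, 0.17, 0.0] [0.04, -0.14, -0.03]
0.02 [0.06, -0.18, 0.12] [1.1, 0.33, 0.0] [0.07, -0.23, 0.03]
0.04 [0.11, -0.37, 0.23] [2.19, 0.66, 0.0] [0.13, -0.41, 0.14]
0.06 [0.17, -0.55, 0.34] [3.29, 1.0, 0.0] [0.18, -0.6, 0.25]
```

Contact with the land: the axial force flipped to +5.5 N at r = 111.7. I'll slide along it with a slight downward bias until the key drops.

```bash
python3 -m inch '{"grip":[-1,-1,-1],"travel":[[0.04,-0.14,-0.02],[0.07,-0.23,0.03],[0.07,-0.23,0.03]],"turn":[[0.55,0.17,0],[1.1,0.33,0],[1.1,0.33,0]]}';python3 st.py
```

```text
clock: 6.7
eef_pos: [522.7, -35.0, 155.2]
eef_rot: [3.141, 0.561, 1.86]
wrist_force: [-8.0, 8.8, 6.1]
finger_gap: 31.5
lean 0.548 tool -0.561 r 111.5 val 0.307 valtool 0.309 axial 10.8 tang -6.0
0 [0.0, 0.0, 0.0] [0.0, 0.0, 0.0] [0.02, -0.05, -0.09]
0.01 [0.03, -0.09, 0.06] [0.55, 0.17, 0.0] [0.04, -0.14, -0.03]
0.02 [0.06, -0.18, 0.11] [1.1, 0.33, 0.0] [0.07, -0.23, 0.03]
0.04 [0.11, -0.37, 0.22] [2.19, 0.66, 0.0] [0.13, -0.42, 0.14]
0.06 [0.17, -0.56, 0.33] [3.29, 1.0, 0.0] [0.18, -0.6, 0.24]
```

```bash
python3 -m inch '{"grip":[-1,-1,-1],"travel":[[0.03,-0.1,0.05],[0.06,-0.19,0.1],[0.06,-0.19,0.1]],"turn":[[0.55,0.17,0],[1.1,0.33,0],[1.1,0.33,0]]}';python3 st.py
```

```text
clock: 7.08
eef_pos: [523.2, -36.9, 156.3]
eef_rot: [3.142, 0.54, 1.86]
wrist_force: [-4.4, 2.9, -0.2]
finger_gap: 31.3
lean 0.529 tool -0.54 r 111.5 val 0.326 valtool 0.33 axial 1.9 tang -3.5
0 [0.0, 0.0, 0.0] [0.0, 0.0, 0.0] [0.02, -0.05, -0.09]
0.01 [0.03, -0.09, 0.06] [0.55, 0.17, 0.0] [0.04, -0.14, -0.03]
0.02 [0.06, -0.19, 0.11] [1.1, 0.33, 0.0] [0.07, -0.23, 0.02]
0.04 [0.11, -0.37, 0.22] [2.19, 0.66, 0.0] [0.13, -0.42, 0.13]
0.06 [0.17, -0.56, 0.32] [3.29, 1.0, 0.0] [0.18, -0.61, 0.23]
```

```bash
python3 -m inch '{"grip":[-1,-1,-1],"travel":[[0.04,-0.13,-0.01],[0.07,-0.22,0.05],[0.07,-0.22,0.05]],"turn":[[0.55,0.17,0],[1.1,0.33,0],[1.1,0.33,0]]}';python3 st.py
```

```text
clock: 7.45
eef_pos: [523.9, -39.3, 156.6]
eef_rot: [-3.141, 0.52, 1.86]
wrist_force: [-0.4, -1.6, -6.4]
finger_gap: 31.3
lean 0.507 tool -0.52 r 110.5 val 0.348 valtool 0.35 axial -6.3 tang -1.9
0 [0.0, 0.0, 0.0] [0.0, 0.0, 0.0] [0.01, -0.05, -0.09]
0.01 [0.03, -0.09, 0.05] [0.55, 0.17, 0.0] [0.04, -0.14, -0.03]
0.02 [0.06, -0.19, 0.11] [1.1, 0.33, 0.0] [0.07, -0.23, 0.02]
0.04 [0.11, -0.37, 0.21] [2.19, 0.66, 0.0] [0.13, -0.42, 0.12]
0.06 [0.17, -0.56, 0.3] [3.29, 1.0, 0.0] [0.18, -0.6, 0.21]
```

Axial force is back to about -6 N (spring only) at a lower r of 110.5, so the key is over the notch. I'll lower it there.

```bash
python3 -c "
from h import *
L=lv(.507);print([(-k*L).round(2).tolist() for k in (.2,.4,.6,.8,.95)])"; python3 -m inch '{"grip":[-1,-1,-1],"travel":[[0.03,-0.1,-0.17],[0.06,-0.19,-0.35],[0.06,-0.19,-0.35]],"turn":[[0,0,0],[0,0,0],[0,0,0]]}';python3 st.py
```

```text
[[0.03, -0.09, -0.17], [0.06, -0.19, -0.35], [0.08, -0.28, -0.52], [0.11, -0.37, -0.7], [0.13, -0.44, -0.83]]
clock: 7.82
eef_pos: [524.5, -41.3, 152.9]
eef_rot: [-3.141, 0.52, 1.86]
wrist_force: [-0.6, -0.9, -6.1]
finger_gap: 31.4
lean 0.507 tool -0.52 r 106.3 val 0.348 valtool 0.35 axial -5.7 tang -2.3
0 [0.0, 0.0, 0.0] [0.0, 0.0, 0.0] [0.01, -0.05, -0.09]
0.01 [0.03, -0.09, 0.05] [0.55, 0.17, 0.0] [0.04, -0.13, -0.04]
0.02 [0.05, -0.18, 0.1] [1.1, 0.33, 0.0] [0.07, -0.22, 0.01]
0.04 [0.11, -0.36, 0.2] [2.19, 0.66, 0.0] [0.12, -0.4, 0.11]
0.06 [0.16, -0.54, 0.29] [3.29, 1.0, 0.0] [0.18, -0.58, 0.2]
```

```bash
python3 -m inch '{"grip":[-1,-1,-1],"travel":[[0.03,-0.11,-0.2],[0.06,-0.21,-0.38],[0.06,-0.21,-0.38]],"turn":[[0,0,0],[0,0,0],[0,0,0]]}';python3 st.py
```

```text
clock: 8.2
eef_pos: [525.1, -43.5, 149.0]
eef_rot: [-3.141, 0.52, 1.86]
wrist_force: [-0.5, -1.5, -5.4]
finger_gap: 31.2
lean 0.506 tool -0.52 r 101.7 val 0.349 valtool 0.35 axial -5.4 tang -1.4
0 [0.0, 0.0, 0.0] [0.0, 0.0, 0.0] [0.01, -0.05, -0.09]
0.01 [0.03, -0.09, 0.05] [0.55, 0.17, 0.0] [0.04, -0.13, -0.04]
0.02 [0.05, -0.17, 0.1] [1.1, 0.33, 0.0] [0.07, -0.22, 0.01]
0.04 [0.1, -0.34, 0.19] [2.19, 0.66, 0.0] [0.12, -0.39, 0.1]
0.06 [0.16, -0.52, 0.28] [3.29, 1.0, 0.0] [0.17, -0.56, 0.19]
```

```bash
python3 -m inch '{"grip":[-1,-1,-1],"travel":[[0.01,-0.05,-0.09],[0.02,-0.08,-0.15],[0.02,-0.08,-0.15]],"turn":[[0,0,0],[0,0,0],[0,0,0]]}';python3 st.py
```

```text
clock: 8.57
eef_pos: [525.4, -44.0, 148.1]
eef_rot: [3.141, 0.521, 1.86]
wrist_force: [-5.0, 4.1, 3.0]
finger_gap: 31.6
lean 0.505 tool -0.521 r 100.7 val 0.35 valtool 0.349 axial 5.2 tang -3.2
0 [0.0, 0.0, 0.0] [0.0, 0.0, 0.0] [0.01, -0.05, -0.09]
0.01 [0.03, -0.08, 0.05] [0.55, 0.17, 0.0] [0.04, -0.13, -0.04]
0.02 [0.05, -0.17, 0.1] [1.1, 0.33, 0.0] [0.07, -0.21, 0.01]
0.04 [0.1, -0.34, 0.19] [2.19, 0.66, 0.0] [0.12, -0.38, 0.1]
0.06 [0.16, -0.51, 0.28] [3.29, 1.0, 0.0] [0.17, -0.56, 0.19]
```

Bottomed out at r = 100.7, against 100.6 when it was first gripped down. I'll open the gripper.

```bash
python3 -m inch '{"grip":[0.3,1,1,1,1,1,1],"travel":[[0,0,0],[0,0,0],[0,0,0],[0,0,0],[0,0,0],[0,0,0],[0,0,0]],"turn":[[0,0,0],[0,0,0],[0,0,0],[0,0,0],[0,0,0],[0,0,0],[0,0,0]]}';python3 - <<'E'
from cell import manip
from h import *
s=manip.read_state();print(s['wrist_force'].round(1))
L=lv(.52);print([(k*L).round(2).tolist() for k in (2,4,6,8,10,12,14)])
E
```

```text
clock: 9.45
eef_pos: [525.4, -44.0, 148.1]
eef_rot: [3.141, 0.521, 1.86]
wrist_force: [-0.3, 0.2, 0.7]
finger_gap: 93.3
[-0.3  0.2  0.7]
[[-0.29, 0.95, 1.74], [-0.58, 1.9, 3.47], [-0.86, 2.85, 5.21], [-1.15, 3.8, 6.94], [-1.44, 4.76, 8.68], [-1.73, 5.71, 10.41], [-2.01, 6.66, 12.15]]
```

```bash
python3 -m inch '{"grip":[1,1,1,1,1,1,1,1],"travel":[[-0.29,0.95,1.74],[-0.58,1.9,3.47],[-0.86,2.85,5.21],[-1.15,3.8,6.94],[-1.44,4.76,8.68],[-1.73,5.71,10.41],[-2,6.66,12.15],[-2,6.66,12.15]],"turn":[[0,0,0],[0,0,0],[0,0,0],[0,0,0],[0,0,0],[0,0,0],[0,0,0],[0,0,0]]}';python3 - <<'E'
from cell import manip
from h import *
import cv2
p,d=manip.camera('wrist');cv2.imwrite(f"pics/wrist5.png",p[:,:,::-1])
im=p.astype(int)
k=manip.calibration('wrist')
v,u=np.mgrid[150:300,240:320];v=v.ravel();u=u.ravel()
P=np.array([atd(k,a,b,d[b,a]) for a,b in zip(u,v)])-piv
x,y,z=P@xp,P@yp,P@zz
L=lv(.52);r=P@L;lat=P@np.cross(yp,L)
m=(im[v,u].sum(1)<150)&(r>140)&(r<180)&(abs(y)<14);print('cap',m.sum(),x[m].mean(),z[m].mean(),np.arctan2(-x[m].mean(),z[m].mean()),np.median(r[m]))
m=(im[v,u].sum(1)>250)&(r>95)&(r<148)&(abs(y)<18)&(abs(lat)<20)
print(np.histogram(r[m],bins=np.arange(95,149,3)))
big=cv2.resize(p[150:300,180:380],None,fx=4,fy=4,interpolation=cv2.INTER_CUBIC);cv2.imwrite('pics/crop5.png',big[:,:,::-1])
p,d=manip.camera('scene');cv2.imwrite(f"pics/scene5.png",p[:,:,::-1])
E
```

```text
clock: 10.45
eef_pos: [505.7, 23.0, 270.5]
eef_rot: [3.139, 0.521, 1.859]
wrist_force: [0.8, -0.5, 0.2]
finger_gap: 93.7
cap 388 -78.45455023566203 138.4904997801809 0.5154211042862843 159.22779996649132
(array([  0,   0,   1,  16,   3,  16,   2,   3,  19,   9,  39,  39, 379,
         2,   0,   0,   0]), array([ 95,  98, 101, 104, 107, 110, 113, 116, 119, 122, 125, 128, 131,
       134, 137, 140, 143, 146]))
```

View pics/crop5.png

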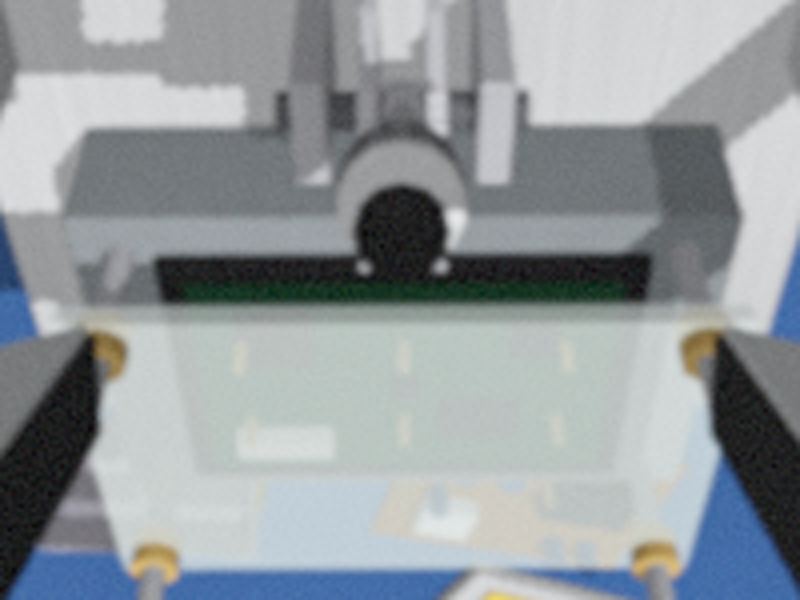

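View pics/scene5.png

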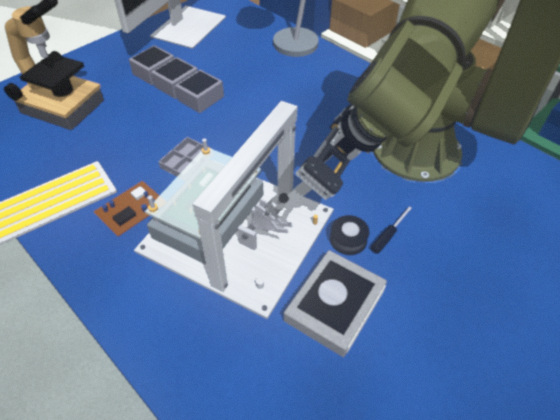

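Crop view: the sleeve's top face sits 131–134 mm from the pivot, against 133 mm for fully down. The cap, at about (400,235) in the crop, gives a lean of 0.515 (value about 0.35). In the scene view the can (259,284), stud (315,219) and the other bystanders are where they were.

```bash
python3 -c "
from cell import manip
print(manip.sign_off())"
```

```text
the job is handed in; nothing more can be done
None
```

The lever is locked in the far notch with the collar down, and I handed the job in at about 10.5 s. No verdict is reported.

**What I did:** I gripped the collar with the tool leaning along the lever and lifted it about 13.5 mm. I then swung the lever to about 0.29 rad, lowered the key onto the land and slid it along until it fell into the notch. I pressed the collar home, opened the gripper and backed off along the lever.

**Last checks:**
- **Lever:** the cap's position gives about 0.35 rad. That is inside the judged range and within the possible shift of the gate.
- **Collar:** its top face is 131–134 mm from the pivot, against 133 mm when fully down. The arm also bottomed out within 0.1 mm of where the collar was first gripped.
- **Release:** the gripper is open and well clear, with wrist force near zero.
- **Other items:** none of the bystanders has visibly moved.

No check failed. My estimates of the lever's starting lean differed by about 1° (49–50°), too little to change the result.

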